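# Hang the bench scraper in the tightest rack gap that takes it

### The arm

A 6-joint arm with a two-finger parallel gripper is mounted at the origin on a cart in front of the work surface, level with it; the furniture and walls round the work are solid. World frame = base frame: x ahead of the robot, y to its left, z up, the work surface at z = 0. Lengths are in mm, angles in rad, forces in N, time in s.
With the tool pointing down it reaches from about 275 to 1000 mm from the base axis. Payload 8.4 kg.
Tool frame: the origin (TCP) lies on the centre line of the jaws, within the pads' length; the fingertips stand 14 mm ahead of it and the grasp point (between the pads) lies 5 mm behind it; z points along the fingers, y is the line along which they close (so a half turn about z gives the same grasp; the last joint's range is limited). The gripper opens to 85 mm and grips with 20 to 120 N. Pads are 22 mm wide; open, the fingers measure 114 mm over their backs; the gripper's body (76 mm by 85 mm) begins 54 mm behind the grasp point. The pads swing forward as they close: fully open they stand 13 mm farther back than shut.
Start: joints at [1.213, 0.353, 1.633, -0, 1.155, -0.002], TCP at [217.711, 585.858, 216.681] pointing down, gripper open.
Joint ranges: [-2.63, 2.63], [-0.92, 2.1], [0.06, 2.66], [-1.3, 4.44], [0, 2.69], [-3.02, 3.02]. Speed limits (rad/s): [2.22, 2.22, 2.79, 3.14, 3.14, 3.14].

### API

Orientations are given as [roll, pitch, yaw] about the fixed x, y, z axes, in that order (R = Rz(yaw) Ry(pitch) Rx(roll)).
In Python, from rig import r gives the robot as it stands.
- The arm moves only by the tool step_arm, never from a script. Its argument "plan" is text: rows parted by semicolons, each of 7 numbers parted by spaces: the turn, a rotation vector about the world's x, y, z in degrees, then the shift along the world's x, y, z in mm, then the closure in counts, from 0 (fully open) to 255 (shut). In form: rx ry rz x y z hand; .... A call has 1 to 8 rows; each row is the pose to reach, as a shift and turn from the pose commanded when the call began; what a row does not reach only later rows make up. A row lasts 1/10 s, in which the tool goes at most 50 mm and 8.59 degrees, less where a joint would pass 70% of its speed; a pose out of reach is approached as far as the arm can. A call with a gripper value outside its range is refused whole. The fingers move at their own pace and stop on an object; "force" is the grip in N (left out, the last holds). Time passes only in rows, so rows that repeat a pose let the fingers close. It gives the time, the measured TCP pose, the force, the opening and the grip force at its end, in the units of the state.
- r.sense(): the state, without advancing time (a new reading comes with each control period).
- r.grab_frame(name): name is "side" or "top" or "wrist"; returns (picture, depth): 480x640x3 uint8, red, green, blue; 480x640 float32, mm along the optical axis (not along the pixel's ray), 0 where there is no reading.
- r.get_calibration(name): a dict with "K" (3x3 intrinsics, pixels), "world_from_camera" (4x4, takes a point from camera to world coordinates). Camera axes: x right, y down, z forward; pixel columns grow to the right and rows downward; lengths in mm; the calibration is good to about 2 mm. A picture is of the moment at which its call begins: read the wrist's pose just before it. get_calibration takes no time and is no camera call; for the wrist camera it gives the pose at the moment of the call.
- r.sign_off(): hands the job in; it is judged then, once.
The state is a dict: "clock": time; "qpos": joint angles; "qvel": joint speeds; "joint_efforts": joint torques, N m; "eef_pos": TCP position; "tcp_rot": TCP orientation; "contact_force": force on the tool from outside, world axes, zero at the start; "wrist_torque": the same for the moment, N m; "opening": opening from 0.0 (shut) to 1.0 (fully open); "grasp_force": force on a finger pad.
Only numpy, scipy, OpenCV 4.12 (cv2) and the standard library are available. Lean on these libraries where they do the work, as an engineer would, in place of code of your own. Each camera call takes 0.05 s, during which the arm holds its last target. There are 200 camera calls.

### The job

Lift the bench scraper out of the white draining stand and hang it blade down in the grey slotted rack, in the tightest gap that takes the blade all the way until its collar rests on the teeth; lower it in by hand, do not drop it. The rack's comb has been readjusted, so find that gap by feel: start at the narrow end (nearest the robot), try gap after gap gently without forcing, and do not sink it into a looser one. Leave it hanging upright about midway along the gap, and leave the other things on the worktop where they are.

Things in the scene. Friction and masses are not known exactly. Their poses are not given: they have to be found in the camera images.
- scraper: Loose bench scraper, 0.2-0.35 kg. White blade 90 mm long (its x), 10 thick (y), 60 high, lower edge rounded (r 5). On it a black collar 90 long flaring at 45 deg from 10 to 24 thick (height 60 to 67 mm), then a black block handle 64 long, 24 thick, top at 112 mm. Origin: middle of the blade's lower edge, z up. Grip the handle from above, best across its 24 mm.
- stand: White draining stand, fixed: base 112 x 60 mm, two walls along its x, 97 mm high, one 16 mm slot between them. Origin: centre of the underside. The scraper starts standing in it, x along the stand's x, lower edge 31 mm above the worktop.
- slot_rack: Grey rack, fixed, 126 mm along x (the gaps' direction, across the robot's view), 166 along y (towards the robot), 95 high. Origin: underside, midway along the gaps. Four gaps, open on top. Scraper origin above this origin: on a gap too narrow 85 to 95 mm, seated in the right gap 30.4 to 32.7; each 1 mm more gap sinks it 0.5 mm deeper. Slits under 6 mm between the gaps are no gaps.
- gap1 (a point): Gap 1 (narrowest, nearest the robot): point on its near (+y) face, midway along it, level with the tooth tops. Near faces: fixed grey teeth in two outer rows; far faces: teeth of an aluminium comb (middle row), clamped elsewhere each time. Gap 1 is 1 to 11.5 mm wide, extending from here to -y of the rack. Tooth edges are rounded, r 4 mm.
- gap2 (a point): The same point of gap 2, 32 mm beyond gap 1 (to -y). It is 3.5 mm wider than gap 1.
- gap3 (a point): The same point of gap 3, 32 mm beyond gap 2. It is 3.5 mm wider than gap 2.
- gap4 (a point): The same point of gap 4 (widest), 32 mm beyond gap 3. It is 3.5 mm wider than gap 3 and always takes the blade, though it may be too loose. A gap under 11 mm may be counted as too narrow.
- beaker: Small clear beaker, 48 mm wide, 60 mm high, a bystander right of the rack. Origin: centre of its underside.
- sauce_cup: White lidded sauce cup, 73 mm wide, 49 mm high, a bystander between the stand and the black machine. Origin: centre of its underside.

How it is judged (in metres and radians):
On the way, in this order (a step that is already met when the one before it is completed fails the run):
1. the scraper is lifted clear of the stand (height (world z) of scraper above 0.097 m), for 0.1 s.
2. the blade is let down into a gap of the rack, within 10 mm of its seat, while the fingers hold it (z of scraper in the frame of slot_rack below 0.0425 m and x of scraper in the frame of slot_rack between -0.025 and 0.025 m and y of scraper in the frame of slot_rack between -0.075 and 0.07 m and contact force between the fingers and scraper above 0.5 N), for 0.05 s.
At the end, for the whole second after the job is handed in: The scraper hangs at rest in the tightest gap of the rack that takes its blade, upright within 0.1 rad, its collar down on the teeth: origin 30.2 to 34 mm above the rack's underside (a looser gap lets it sink deeper) and within 25 mm of the middle of the gap's length (z of scraper in the frame of slot_rack between 0.0302 and 0.034 m and x of scraper in the frame of slot_rack between -0.025 and 0.025 m and y of scraper in the frame of slot_rack between -0.075 and 0.07 m and angle between scraper's own z axis and vertical below 0.1 rad and linear speed of scraper below 0.02 m/s); the robot touches nothing.
It fails at once if the scraper is pressed on the rack with more than 45 N (contact force between scraper and slot_rack above 45 N).
It fails at once if the scraper is sunk into a looser gap (origin under 29.5 mm above the rack's underside) (z of scraper in the frame of slot_rack below 0.0295 m and x of scraper in the frame of slot_rack between -0.025 and 0.025 m and y of scraper in the frame of slot_rack between -0.075 and 0.07 m).
It fails at once if a bystander is moved more than 30 mm (distance of any of beaker, sauce_cup from where it was at the start of the episode above 0.03 m).
It also fails if it takes over 72 s, if anything falls off the work surface, if the arm or the gripper's body presses on something with over 40 N, if the wrist force passes 120 N, or if a joint passes its speed limit or range.

## Working session

There is one attempt and no reset: what is moved stays moved. The work goes in short steps, Python scripts to look and compute and a tool call to move; the robot and the scene stay as the last step left them, time stands still between calls to the robot, and variables do not carry over. Pictures are saved under pics/ and viewed, at most 10 in all, crops included, and the job is handed in when it is done.

Besides the shell and the picture viewer there is one more tool, called after "Emit:" by a JSON object that holds its "op" and its "data", one argument or row to a line. step_arm: Moves the arm, as the interface text tells. Its arguments: {"type":"object","properties":{"plan":{"type":"string"},"force":{"type":"number"}},"required":["plan"]}

```bash
mkdir -p pics
cat > h.py <<'E'
from rig import r
import numpy as np, cv2
def pts(name):
    im,d=r.grab_frame(name); c=r.get_calibration(name); K=np.array(c["K"]); T=np.array(c["world_from_camera"])
    v,u=np.mgrid[0:480,0:640]
    P=np.stack([(u-K[0,2])/K[0,0]*d,(v-K[1,2])/K[1,1]*d,d],-1)@T[:3,:3].T+T[:3,3]
    P[d==0]=np.nan
    return im,d,P
def save(n,im): cv2.imwrite("pics/"+n,im[:,:,::-1])
E
python3 - <<'E'
from h import *
print(r.sense())
for n in("top","side"):
    im,d,P=pts(n); save(n+"0.png",im); np.savez(n+"0.npz",im=im,d=d,P=P); c=r.get_calibration(n); print(n,np.round(c["world_from_camera"],3).tolist(),(d>0).mean())
E
```

```text
{'clock': 0.0, 'qpos': array([ 1.21261104e+00,  3.53640355e-01,  1.63417701e+00,  2.31458934e-05,
        1.15516951e+00, -2.41143079e-03]), 'qvel': array([-1.60052052e-03,  6.38073929e-05, -2.99753540e-03,  1.05946552e-03,
        1.58194992e-03, -5.16757379e-04]), 'joint_efforts': array([-7.72493004e-04, -6.05252910e+01, -3.42072701e+01,  2.94650499e-05,
        9.17526602e-03, -4.25556976e-06]), 'eef_pos': array([217.51782111, 585.38219792, 215.94820872]), 'tcp_rot': array([-3.14019849e+00, -2.45242888e-05,  2.78580942e+00]), 'contact_force': array([-0.34722285,  0.03540783,  0.61073961]), 'wrist_torque': array([ 0.01216428, -0.03146918, -0.01462072]), 'grasp_force': 0.0, 'opening': 1.0013393709466032}
top [[-0.019, -0.98, 0.196, 358.27], [-0.999, 0.013, -0.034, 169.006], [0.031, -0.197, -0.98, 917.383], [0.0, 0.0, 0.0, 1.0]] 0.995751953125
side [[-0.998, 0.045, -0.05, 534.964], [0.067, 0.654, -0.753, 798.318], [-0.001, -0.755, -0.656, 639.301], [0.0, 0.0, 0.0, 1.0]] 0.9949055989583333
```

View pics/top0.png

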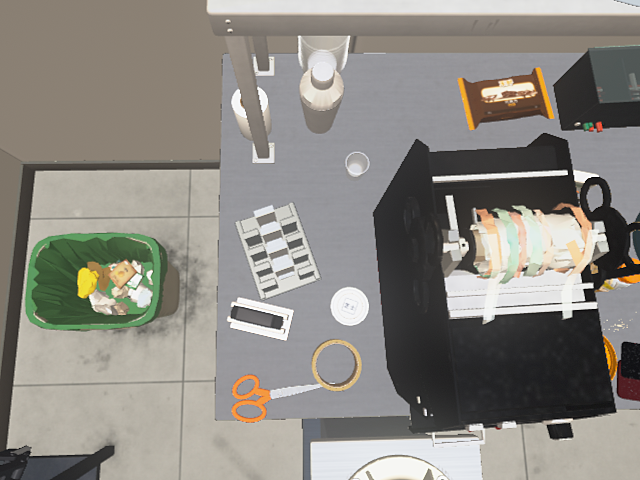

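View pics/side0.png

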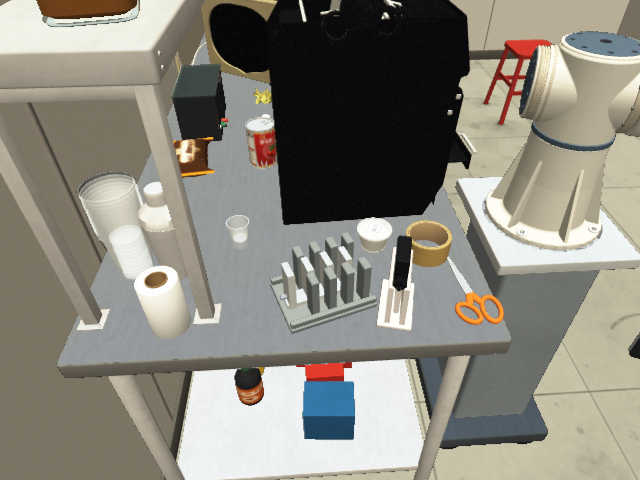

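The top view shows the rack at about (277,250), with teeth rows running roughly vertically. The stand with the black handle is at (262,317), the cup at (349,306) and the beaker at (357,163). The side view confirms the layout: scraper standing in the stand, comb teeth lighter than the fixed ones.

Run:
```python
from h import *
z=np.load("top0.npz");im,d,P=z["im"],z["d"],z["P"]
X,Y,Z=P[...,0],P[...,1],P[...,2]
v,u=np.mgrid[0:480,0:640]
roi=(u>222)&(u<325)&(v>190)&(v<345)
print("table z",np.nanmedian(Z[330:340,300:310]))
def rect(m,n):
    q=P[m][:,:2].astype(np.float32); print(n,m.sum(),cv2.minAreaRect(q),"z",np.nanpercentile(P[m][:,2],[5,50,95]))
rect(roi&(Z>125)&(v>290),"handle")
rect(roi&(Z>85)&(Z<110)&(v>292),"standtop")
rect(roi&(Z>85)&(Z<110)&(v<300)&(X>np.nanmin(X)),"racktop")
rk=roi&(Z>85)&(Z<105)&(v<300)
n,l,s,c=cv2.connectedComponentsWithStats(rk.astype(np.uint8))
for i in range(1,n):
    if s[i,4]>10: print(s[i].tolist(),np.round(P[l==i].mean(0),1),im[l==i].mean(0).round())
big=cv2.resize(im[185:345,215:330],None,fx=5,fy=5,interpolation=cv2.INTER_CUBIC)[:, :]
save("topcrop.png",cv2.resize(big,(575*3//4*1,600)))
# side
z=np.load("side0.npz");P2=z["P"];Z2=P2[...,2];v,u=np.mgrid[0:480,0:640]
m=(u>385)&(u<420)&(v>225)&(v<300)&(Z2>130); q=P2[m][:,:2].astype(np.float32);print("side handle",m.sum(),cv2.minAreaRect(q),np.percentile(P2[m][:,2],[50,95]))
m=(u>270)&(u<380)&(v>225)&(v<330)&(Z2>88)&(Z2<105); q=P2[m][:,:2].astype(np.float32);print("side rack",m.sum(),cv2.minAreaRect(q))
```

```text
table z -0.13167069319479197
handle 566 ((377.5151062011719, 249.68258666992188), (63.771392822265625, 23.88385772705078), 75.97256469726562) z [139.36874833 142.41899976 144.76137709]
standtop 567 ((377.4359436035156, 249.21890258789062), (99.93656158447266, 35.902610778808594), 75.77725219726562) z [ 93.26986767  96.92273907 107.34746642]
racktop 1598 ((509.1687927246094, 218.19949340820312), (139.92872619628906, 99.98384857177734), 18.851085662841797) z [89.33403075 94.60343783 97.08743771]
[254, 205, 21, 14, 160] [568.3 238.5  94.2] [210. 211. 212.]
[280, 215, 17, 12, 118] [550.6 194.4  94.2] [184. 185. 179.]
[260, 223, 21, 14, 162] [535.  227.1  94.1] [211. 213. 214.]
[243, 228, 17, 13, 122] [527.1 262.2  94. ] [183. 183. 178.]
[286, 232, 17, 11, 116] [520.5 184.1  94.2] [191. 191. 185.]
[266, 241, 22, 14, 159] [501.5 215.8  94.1] [215. 216. 218.]
[248, 245, 17, 12, 121] [497.1 252.3  94.3] [190. 190. 185.]
[292, 248, 17, 12, 120] [490.2 173.8  94.1] [192. 192. 187.]
[273, 259, 21, 14, 159] [468.1 204.   94.5] [216. 218. 219.]
[254, 261, 17, 12, 121] [467.1 241.6  94.1] [194. 194. 189.]
[298, 264, 17, 12, 118] [460.3 163.5  94.4] [200. 200. 195.]
[260, 278, 17, 12, 122] [437.  231.5  94.3] [199. 199. 194.]
side handle 453 ((377.9110412597656, 251.28533935546875), (66.03929901123047, 23.888519287109375), 75.60070037841797) [141.77336409 143.4180701 ]
side rack 1444 ((509.1912841796875, 219.6925506591797), (141.01910400390625, 102.17433166503906), 18.49646759033203)
```

View pics/topcrop.png

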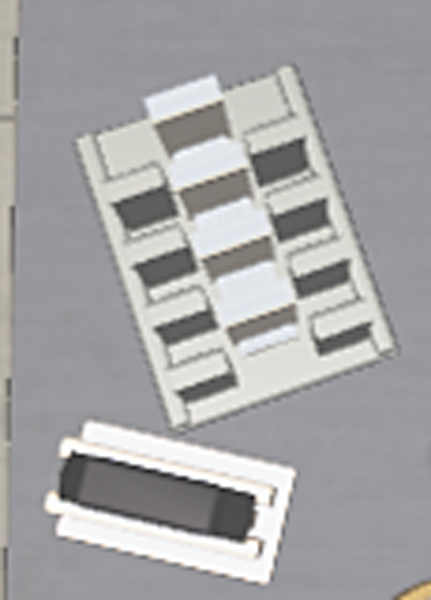

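Emit:
{"op": "step_arm", "data": {
  "plan": "0 0 -8 20 -42 0 60; 0 0 -16 40 -84 0 90; 0 0 -24 60 -126 0 90; 0 0 -32 80 -168 0 90; 0 0 -40 100 -210 0 90; 0 0 -48 120 -252 0 90; 0 0 -56 140 -294 -5 90; 0 0 -64 160 -335 -10 90",
  "force": 40
}}

```text
clock: 0.9
eef_pos: [378.1, 249.1, 206.6]
tcp_rot: [3.141, -0.0, 1.663]
contact_force: [1.3, 0.1, 0.1]
opening: 0.648
grasp_force: 0.0
```

Emit:
{"op": "step_arm", "data": {
  "plan": "0 0 -8 0 0 0 90; 0 0 -16 0 0 0 90; 0 0 -19.6 0 0 0 90; 0 0 -19.6 0 0 0 90; 0 0 -19.6 0 0 0 90"
}}

```text
clock: 1.4
eef_pos: [377.6, 250.8, 206.5]
tcp_rot: [-3.141, 0.0, 1.329]
contact_force: [0.1, 0.2, -0.6]
opening: 0.646
grasp_force: 0.0
```

Run:
```python
from h import *
s=r.sense();print(s["eef_pos"],np.degrees(s["tcp_rot"]),s["contact_force"],s["opening"],s["qpos"])
im,d,P=pts("wrist");save("w1.png",im);np.savez("w1.npz",im=im,P=P)
im,d,P=pts("side")
v,u=np.mgrid[0:480,0:640];Z=P[...,2];b=im.max(2)<70
m=b&(abs(P[...,0]-378)<45)&(abs(P[...,1]-250)<50)&(Z>125)&(Z<150)
print(m.sum(),cv2.minAreaRect(P[m][:,:2].astype(np.float32)))
z=np.load("w1.npz");P=z["P"];Z=P[...,2];b=z["im"].max(2)<80
m=b&(abs(P[...,0]-378)<45)&(abs(P[...,1]-250)<50)&(Z>138)&(Z<150)
if m.sum()>20:print(m.sum(),cv2.minAreaRect(P[m][:,:2].astype(np.float32)),np.median(Z[m]))
```

```text
[377.5709143  250.77628245 206.53396306] [-1.79986996e+02  1.49081304e-02  7.61382024e+01] [ 0.14863495  0.2019157  -0.58877079] 0.6456283004118217 [ 5.82979802e-01  9.35207822e-02  1.99579660e+00 -1.13627705e-05
  1.05262040e+00  8.24919470e-01]
455 ((378.0439147949219, 253.8594207763672), (61.8645133972168, 23.54317283630371), 76.95498657226562)
2817 ((377.88873291015625, 251.2244873046875), (62.80473327636719, 21.96380615234375), 76.2786865234375) 143.88298390759454
```

View pics/w1.png

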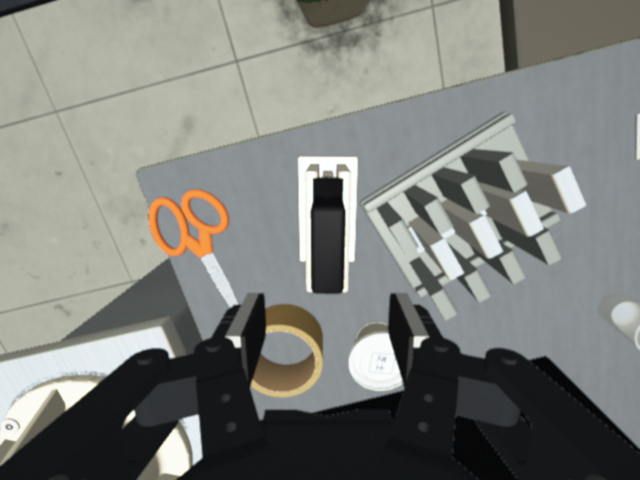

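The wrist view shows the handle at (328,240), parallel to the fingers and between them. The position agrees with the overview to about 1 mm, so I descend and grip.

Emit:
{"op": "step_arm", "data": {
  "plan": "0 0 0 0 0 -30 90; 0 0 0 0 0 -60 90; 0 0 0 0 0 -80 90; 0 0 0 0 0 -90 90; 0 0 0 0 0 -90 90; 0 0 0 0 0 -90 140; 0 0 0 0 0 -90 200; 0 0 0 0 0 -90 255",
  "force": 60
}}

```text
clock: 2.3
eef_pos: [378.4, 251.4, 117.9]
tcp_rot: [3.14, -0.002, 1.327]
contact_force: [-1.0, 0.5, 3.6]
opening: 0.257
grasp_force: 58.7
```

Emit:
{"op": "step_arm", "data": {
  "plan": "0 0 0 0 0 0 255; 0 0 0 0 0 0 255; 0 0 0 0 0 0 255; 0 0 0 0 0 0 255; 0 0 0 0 0 0 255"
}}

```text
clock: 2.8
eef_pos: [378.4, 251.4, 117.9]
tcp_rot: [3.14, -0.002, 1.327]
contact_force: [-1.3, -0.4, 5.6]
opening: 0.261
grasp_force: 58.9
```

Emit:
{"op": "step_arm", "data": {
  "plan": "0 0 0 0 0 15 255; 0 0 0 0 0 35 255; 0 0 0 0 0 60 255; 0 0 0 0 0 85 255; 0 0 0 0 0 105 255; 0 0 0 0 0 110 255; 0 0 0 0 0 110 255; 0 0 0 0 0 110 255"
}}

```text
clock: 3.6
eef_pos: [377.1, 250.5, 225.8]
tcp_rot: [-3.141, 0.001, 1.327]
contact_force: [0.0, 0.6, -4.2]
opening: 0.263
grasp_force: 60.1
```

Run:
```python
from h import *
s=r.sense();print(s["eef_pos"],np.degrees(s["tcp_rot"]),s["contact_force"],s["opening"],s["grasp_force"])
im,d,P=pts("side");save("s2.png",cv2.resize(im[130:360,250:480],(690,600)))
```

```text
[377.13804785 250.47643655 225.77402197] [-1.79950678e+02  5.34159834e-02  7.60158155e+01] [ 0.04285061  0.60276696 -4.24238906] 0.2632465794178483 60.05573630332947
```

View pics/s2.png

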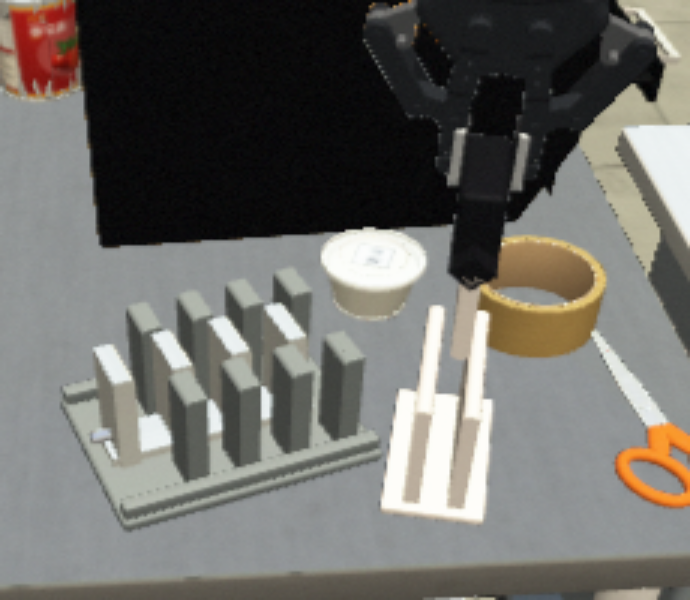

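The side view shows the scraper upright in the fingers, blade out of the stand walls and nothing else disturbed. Next I go above gap 1.

Emit:
{"op": "step_arm", "data": {
  "plan": "0 0 7 16 -10 0 255; 0 0 14 33 -20 0 255; 0 0 21 50 -30 0 255; 0 0 28 66 -40 0 255; 0 0 33 81 -50 0 255; 0 0 33 81 -50 -15 255; 0 0 33 81 -50 -25 255; 0 0 33 81 -50 -25 255"
}}

```text
clock: 4.45
eef_pos: [457.0, 200.2, 199.3]
tcp_rot: [-3.137, 0.0, 1.902]
contact_force: [-1.0, -0.7, -2.2]
opening: 0.261
grasp_force: 60.0
```

Run:
```python
from h import *
s=r.sense();print(s["eef_pos"],np.degrees(s["tcp_rot"]),s["contact_force"],s["wrist_torque"],s["opening"],s["grasp_force"])
n=np.array([-.9461,-.3239]);x=np.array([-.3239,.9461]);p=s["eef_pos"][:2];print("s,m",p@n,p@x)
im,d,P=pts("side");save("s3.png",cv2.resize(im[150:340,250:440],(600,600)))
# teeth from wrist view + blade points from side
q=P.reshape(-1,3);S=q[:,:2]@n;M=q[:,:2]@x;Z=q[:,2]
m=(Z>120)&(Z<165)&(abs(S+498)<40)&(abs(M-41)<60)
for z0 in range(110,175,8):
    k=(Z>z0)&(Z<z0+8)&(abs(S+498)<40)&(abs(M-41)<60)
    if k.sum()>10: print(z0,k.sum(),np.percentile(S[k],[3,50,97]).round(1),np.percentile(M[k],[3,97]).round(1))
im,d,P=pts("wrist");q=P.reshape(-1,3);S=q[:,:2]@n;M=q[:,:2]@x;Z=q[:,2]
for lo,hi in((-2,12),(25,58),(70,85)):
  k=(abs(Z-95)<1.5)&(M>lo)&(M<hi)&(S<-440)&(S>-640)
  h=np.histogram(S[k],np.arange(-640,-470,2))[0];print(lo,''.join('.' if a<3 else '#' for a in h))
```

```text
[457.00286676 200.18633931 199.28613932] [-1.79729436e+02  1.54169162e-02  1.08985504e+02] [-0.9852421  -0.69501508 -2.17125334] [-0.0109023  -0.01417279  0.01985846] 0.2606739113212942 60.0129497051239
s,m -497.21076754340567 41.373067075733545
110 39 [-501.6 -500.8 -492.8] [ 1. 86.]
118 96 [-502.1 -501.1 -492.9] [-3.5 86.4]
126 102 [-502.  -501.1 -493.7] [ 0.1 86.6]
134 100 [-502.1 -501.3 -492.5] [-2.3 87.1]
142 106 [-502.2 -501.5 -493.3] [ 1.2 86.5]
150 103 [-502.4 -501.4 -494.2] [-3.4 86.6]
158 103 [-502.4 -501.6 -494.4] [-0.5 86.2]
166 32 [-502.5 -498.7 -492. ] [65.8 87.5]
174 116 [-509.1 -506.4 -487.1] [-1.2 86.6]
-2 ........................#######.........#######.........####........................
25 ........########..........#######...........#######..........##.....................
70 ........................#######.........#######.........#######.........#######.....
```

View pics/s3.png

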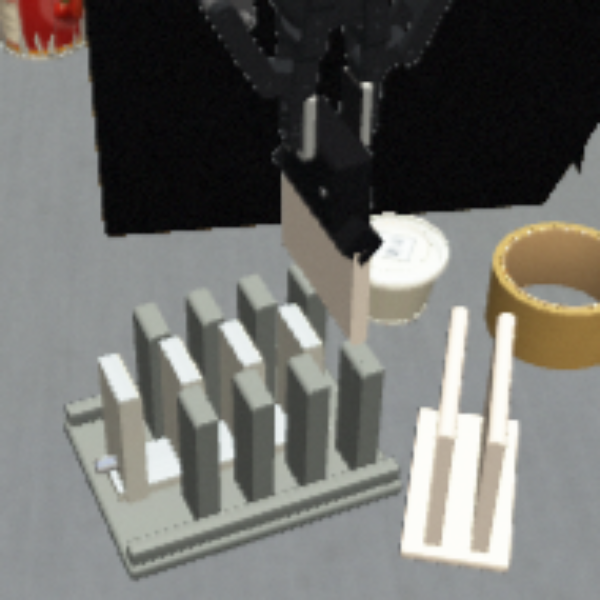

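Side view: blade is vertical and parallel to the gaps, just above gap 1. Now probe gap 1 gently.

Emit:
{"op": "step_arm", "data": {
  "plan": "0 0 0 1.4 0.5 -5 255; 0 0 0 1.4 0.5 -10 255; 0 0 0 1.4 0.5 -14 255; 0 0 0 1.4 0.5 -17 255; 0 0 0 1.4 0.5 -19 255; 0 0 0 1.4 0.5 -19 255"
}}

```text
clock: 5.15
eef_pos: [459.9, 201.3, 182.4]
tcp_rot: [-3.141, 0.0, 1.903]
contact_force: [0.0, 0.4, -2.6]
opening: 0.259
grasp_force: 60.1
```

Emit:
{"op": "step_arm", "data": {
  "plan": "0 0 0 0 0 -1 255; 0 0 0 0 0 -2 255; 0 0 0 0 0 -3 255; 0 0 0 0 0 -3 255"
}}

```text
clock: 5.55
eef_pos: [460.1, 201.3, 179.6]
tcp_rot: [-3.141, -0.0, 1.903]
contact_force: [0.4, 0.2, -3.7]
opening: 0.26
grasp_force: 60.1
```

Emit:
{"op": "step_arm", "data": {
  "plan": "0 0 0 -1.2 -0.4 0 255; 0 0 0 -1.2 -0.4 -1 255; 0 0 0 -1.2 -0.4 -2 255; 0 0 0 -1.2 -0.4 -3 255; 0 0 0 -1.2 -0.4 -3 255"
}}

```text
clock: 6.05
eef_pos: [459.6, 201.3, 177.4]
tcp_rot: [3.14, -0.0, 1.903]
contact_force: [-0.0, -0.4, 3.4]
opening: 0.265
grasp_force: 60.9
```

Emit:
{"op": "step_arm", "data": {
  "plan": "0 0 0 0 0 -1 255; 0 0 0 0 0 -2 255; 0 0 0 0 0 -3 255; 0 0 0 0 0 -3 255"
}}

```text
clock: 6.45
eef_pos: [460.7, 201.7, 177.0]
tcp_rot: [3.137, -0.0, 1.903]
contact_force: [-5.7, -2.3, 30.0]
opening: 0.263
grasp_force: 64.0
```

Gap 1 resists at about 90.5 mm with 30 N, so I back off and check once more with a small sideways change, to be sure it is centred.

Emit:
{"op": "step_arm", "data": {
  "plan": "0 0 0 0 0 4 255; 0 0 0 0 0 6 255; 0 0 0 -0.8 -0.3 6 255; 0 0 0 -0.8 -0.3 6 255"
}}

```text
clock: 6.85
eef_pos: [458.2, 200.6, 179.5]
tcp_rot: [3.141, 0.0, 1.903]
contact_force: [2.0, -0.6, -0.8]
opening: 0.258
grasp_force: 60.3
```

Emit:
{"op": "step_arm", "data": {
  "plan": "0 0 0 0 0 -2 255; 0 0 0 0 0 -3 255; 0 0 0 0 0 -4 255; 0 0 0 0 0 -4 255"
}}

```text
clock: 7.25
eef_pos: [459.6, 201.3, 177.3]
tcp_rot: [3.138, -0.0, 1.903]
contact_force: [0.7, -0.5, 14.3]
opening: 0.261
grasp_force: 62.2
```

Emit:
{"op": "step_arm", "data": {
  "plan": "0 0 0 0 0 -1 255; 0 0 0 0 0 -1 255"
}}

```text
clock: 7.45
eef_pos: [460.0, 201.4, 177.1]
tcp_rot: [3.137, -0.0, 1.903]
contact_force: [-2.2, -0.9, 22.5]
opening: 0.259
grasp_force: 63.2
```

Gap 1 does not take the blade: it wedges at about 90 mm, self-centring at TCP (460, 201.4). Up, over to gap 2.

Emit:
{"op": "step_arm", "data": {
  "plan": "0 0 0 0 0 6 255; 0 0 0 0 0 13 255; 0 0 0 10 3.5 14 255; 0 0 0 22 8 14 255; 0 0 0 33.5 11.6 14 255; 0 0 0 33.5 11.6 12 255; 0 0 0 33.5 11.6 10 255; 0 0 0 33.5 11.6 10 255"
}}

```text
clock: 8.25
eef_pos: [490.8, 211.9, 183.8]
tcp_rot: [-3.14, 0.0, 1.903]
contact_force: [-0.3, -0.6, -3.6]
opening: 0.261
grasp_force: 60.1
```

Emit:
{"op": "step_arm", "data": {
  "plan": "0 0 0 0 0 -1 255; 0 0 0 0 0 -2 255; 0 0 0 0 0 -3 255; 0 0 0 0 0 -4 255; 0 0 0 0 0 -4 255"
}}

```text
clock: 8.75
eef_pos: [491.5, 212.2, 180.6]
tcp_rot: [-3.141, 0.0, 1.903]
contact_force: [0.2, 1.6, -2.9]
opening: 0.257
grasp_force: 60.1
```

Emit:
{"op": "step_arm", "data": {
  "plan": "0 0 0 0 0 -1 255; 0 0 0 0 0 -2 255; 0 0 0 0 0 -3 255; 0 0 0 0 0 -4 255; 0 0 0 0 0 -4 255"
}}

```text
clock: 9.25
eef_pos: [491.5, 212.2, 176.5]
tcp_rot: [-3.141, 0.0, 1.903]
contact_force: [0.1, 0.1, -3.1]
opening: 0.255
grasp_force: 60.1
```

Emit:
{"op": "step_arm", "data": {
  "plan": "0 0 0 0 0 -1 255; 0 0 0 0 0 -2 255; 0 0 0 0 0 -2 255"
}}

```text
clock: 9.55
eef_pos: [491.5, 212.2, 174.5]
tcp_rot: [-3.141, 0.0, 1.903]
contact_force: [0.2, -0.4, -3.1]
opening: 0.258
grasp_force: 60.1
```

Emit:
{"op": "step_arm", "data": {
  "plan": "0 0 0 0 0 -1 255; 0 0 0 0 0 -2 255; 0 0 0 0 0 -2 255"
}}

```text
clock: 9.85
eef_pos: [491.5, 212.2, 172.5]
tcp_rot: [-3.141, 0.0, 1.903]
contact_force: [0.5, 0.4, -2.5]
opening: 0.255
grasp_force: 60.1
```

Emit:
{"op": "step_arm", "data": {
  "plan": "0 0 0 0 0 -1 255; 0 0 0 0 0 -2 255; 0 0 0 0 0 -2 255"
}}

```text
clock: 10.15
eef_pos: [491.5, 212.2, 170.5]
tcp_rot: [-3.141, 0.0, 1.903]
contact_force: [-0.1, 0.1, -2.7]
opening: 0.26
grasp_force: 60.1
```

Emit:
{"op": "step_arm", "data": {
  "plan": "0 0 0 0 0 -1 255; 0 0 0 0 0 -2 255; 0 0 0 0 0 -2 255"
}}

```text
clock: 10.45
eef_pos: [491.5, 212.2, 168.5]
tcp_rot: [-3.141, 0.0, 1.903]
contact_force: [-0.9, -0.4, -2.7]
opening: 0.261
grasp_force: 60.1
```

The blade is entering gap 2 freely, well below 85 mm. Continue lowering.

Emit:
{"op": "step_arm", "data": {
  "plan": "0 0 0 0 0 -4 255; 0 0 0 0 0 -8 255; 0 0 0 0 0 -12 255; 0 0 0 0 0 -16 255; 0 0 0 0 0 -20 255; 0 0 0 0 0 -20 255"
}}

```text
clock: 11.05
eef_pos: [491.3, 212.1, 148.0]
tcp_rot: [-3.141, 0.0, 1.903]
contact_force: [-0.6, 0.3, -3.9]
opening: 0.256
grasp_force: 60.1
```

Emit:
{"op": "step_arm", "data": {
  "plan": "0 0 0 0 0 -4 255; 0 0 0 0 0 -8 255; 0 0 0 0 0 -12 255; 0 0 0 0 0 -16 255; 0 0 0 0 0 -20 255; 0 0 0 0 0 -20 255"
}}

```text
clock: 11.65
eef_pos: [491.3, 212.1, 128.0]
tcp_rot: [-3.141, 0.0, 1.903]
contact_force: [0.0, 0.5, -3.1]
opening: 0.254
grasp_force: 60.1
```

Emit:
{"op": "step_arm", "data": {
  "plan": "0 0 0 0 0 -1 255; 0 0 0 0 0 -3 255; 0 0 0 0 0 -4 255; 0 0 0 0 0 -4 255"
}}

```text
clock: 12.05
eef_pos: [491.6, 212.2, 124.6]
tcp_rot: [-3.141, 0.0, 1.903]
contact_force: [-0.4, 0.3, -3.3]
opening: 0.261
grasp_force: 60.1
```

Emit:
{"op": "step_arm", "data": {
  "plan": "0 0 0 0 0 -1 255; 0 0 0 0 0 -2 255; 0 0 0 0 0 -3 255; 0 0 0 0 0 -3 255"
}}

```text
clock: 12.45
eef_pos: [491.5, 212.2, 121.5]
tcp_rot: [-3.141, 0.0, 1.903]
contact_force: [0.6, 0.2, -3.1]
opening: 0.259
grasp_force: 60.1
```

Emit:
{"op": "step_arm", "data": {
  "plan": "0 0 0 0 0 -0.5 255; 0 0 0 0 0 -1 255; 0 0 0 0 0 -1 255"
}}

```text
clock: 12.75
eef_pos: [491.6, 212.3, 120.6]
tcp_rot: [-3.142, 0.0, 1.903]
contact_force: [-0.2, -0.1, -3.0]
opening: 0.259
grasp_force: 60.1
```

Emit:
{"op": "step_arm", "data": {
  "plan": "0 0 0 0 0 -0.5 255; 0 0 0 0 0 -1 255; 0 0 0 0 0 -1 255"
}}

```text
clock: 13.05
eef_pos: [491.6, 212.2, 119.6]
tcp_rot: [-3.141, 0.0, 1.903]
contact_force: [0.2, 0.4, -3.5]
opening: 0.26
grasp_force: 60.1
```

Emit:
{"op": "step_arm", "data": {
  "plan": "0 0 0 0 0 -0.5 255; 0 0 0 0 0 -1 255; 0 0 0 0 0 -1 255"
}}

```text
clock: 13.35
eef_pos: [491.7, 212.3, 119.3]
tcp_rot: [3.141, -0.0, 1.903]
contact_force: [-1.6, -1.1, 4.4]
opening: 0.26
grasp_force: 61.1
```

Emit:
{"op": "step_arm", "data": {
  "plan": "0 0 0 0 0 -0.4 255; 0 0 0 0 0 -0.4 255"
}}

```text
clock: 13.55
eef_pos: [491.7, 212.3, 119.2]
tcp_rot: [3.141, -0.0, 1.903]
contact_force: [-3.5, -0.7, 9.3]
opening: 0.258
grasp_force: 61.5
```

Collar contact at origin ≈ 32.4 mm, in the expected seat range. Release and retreat.

Emit:
{"op": "step_arm", "data": {
  "plan": "0 0 0 0 0 0 180; 0 0 0 0 0 0 140; 0 0 0 0 0 0 110; 0 0 0 0 0 0 100; 0 0 0 0 0 0 100; 0 0 0 0 0 0 100"
}}

```text
clock: 14.15
eef_pos: [491.6, 212.3, 118.2]
tcp_rot: [3.142, 0.0, 1.903]
contact_force: [0.1, -0.2, 0.2]
opening: 0.608
grasp_force: 0.0
```

Emit:
{"op": "step_arm", "data": {
  "plan": "0 0 0 0 0 15 100; 0 0 0 0 0 40 100; 0 0 0 0 0 70 100; 0 0 0 0 0 100 100; 0 0 0 0 0 130 100; 0 0 0 0 0 140 100; 0 0 0 0 0 140 100"
}}

```text
clock: 14.85
eef_pos: [492.4, 212.6, 259.5]
tcp_rot: [3.139, -0.0, 1.903]
contact_force: [0.5, 0.5, -0.4]
opening: 0.608
grasp_force: 0.0
```

Run:
```python
from h import *
s=r.sense();print(s["eef_pos"],s["contact_force"],s["opening"])
im,d,P=pts("side");save("s4.png",cv2.resize(im[150:340,250:440],(600,600)))
n=np.array([-.9461,-.3239]);x=np.array([-.3239,.9461])
S=P[...,:2]@n;M=P[...,:2]@x;Z=P[...,2]
k=(Z>125)&(Z<155)&(abs(S+534)<30)&(abs(M-41)<50)
top=k&(Z>np.percentile(Z[k],60)); print("top z",np.percentile(Z[k],[50,90,97]),"s",np.median(S[top]),np.percentile(M[k],[2,98]))
```

```text
[492.3612994  212.58731439 259.504507  ] [ 0.54582512  0.47142949 -0.38460467] 0.607611290568083
top z [142.17807618 144.00987829 144.56035721] s -533.819216123808 [13.44902796 73.81648826]
```

View pics/s4.png

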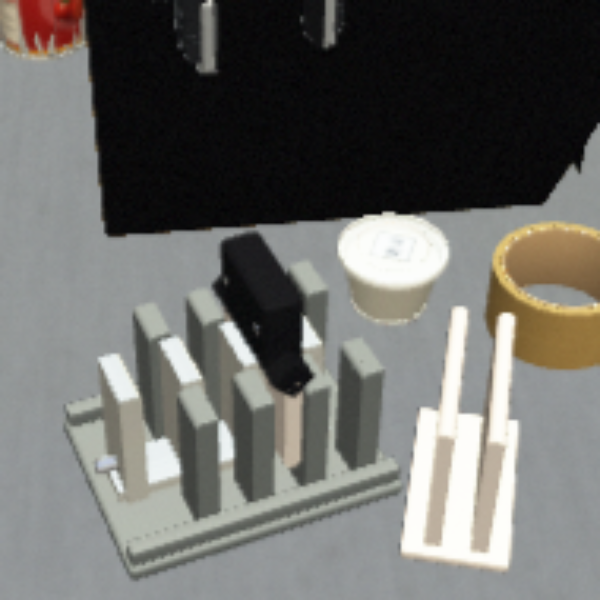

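The side view shows the scraper upright in gap 2, handle at (262,285) and collar on the teeth. Its top is at 144 mm, which matches a seat at about 32 mm, and it is centred along the gap (m 43.6 against 41.4). The gripper is clear and the cup has not moved.

```bash
python3 -c "
from rig import r
print(r.sign_off())"
```

```text
the job is handed in; nothing more can be done
None
```

The scraper hangs upright in gap 2, about midway along it, with its collar on the teeth about 32 mm above the rack's underside; gap 1 was too narrow, the arm is clear, and the job is handed in (no verdict was shown).

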